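Set out the repair bench

ROBOT

A 6-joint arm with a two-finger parallel gripper is mounted at the origin on the work surface. World frame = base frame: x ahead of the robot, y to its left, z up, the work surface at z = 0. Lengths are in m, angles in rad, forces in N, time in s.
With the tool pointing down it reaches from about 0.225 to 0.725 m from the base axis. Payload 3.1 kg.
Tool frame: the origin (TCP) lies at the very end of the fingers, on their centre line; the grasp point (between the pads) lies 19 mm behind it; z points along the fingers, y is the line along which they close (so a half turn about z gives the same grasp; the last joint's range is limited). The gripper opens to 85 mm and grips with 20 to 120 N. Pads are 22 mm wide; open, the fingers measure 114 mm over their backs; the gripper's body (76 mm by 85 mm) begins 54 mm behind the grasp point. The pads swing forward as they close: fully open they stand 13 mm farther back than shut.
Start: joints at [1.052, 0.048, 0.099, 1.622, 0, 1.443], TCP at [0.2, 0.485, 0.231] pointing down, gripper open.
Joint ranges: [-2.91, 2.91], [-0.99, 1.94], [-1.21, 1.42], [-2.12, 2.29], [-1.49, 1.47], [-3.14, 3.14]. Speed limits (rad/s): [2.79, 2.79, 3.14, 3.14, 3.14, 3.14].

INTERFACE

Orientations are given as a rotation vector (axis times angle).
In Python, from rig import arm gives the robot as it stands. Calls block until the motion is done:
- arm.movep(position, orientation): joint-space move of the TCP to a pose.
- arm.movel(position, frame=None, v=0.15, guard=None): straight line of the TCP; frame=None keeps the orientation; v is the mean speed in m/s. With guard (N) it stops when the force on the tool has changed by that much, and returns True; else False.
- arm.goto_joints(angles): joint-space move.
- arm.grip(opening): opening from 0.0 (shut) to 1.0 (fully open); the grip force is fixed at half the most; returns when the fingers have stopped.
- arm.wait(seconds).
- arm.solve_ik(position, orientation): joint angles nearest the present ones, or None.
- arm.get_image(name): name is "side" or "top"; returns (picture, depth): 384x512x3 uint8, red, green, blue; 384x512 float32, m along the optical axis (not along the pixel's ray), 0 where there is no reading.
- arm.camera_model(name): a dict with "vfov" (degrees; the focal length in pixels is half the picture's height over the tangent of half this angle, whatever the lens; pixels are square), "cx", "cy" (the principal point, pixels), "k1" (the pictures are not rectified: a ray, as slopes to the right and down, at radius r is drawn at 1 + k1 r^2 times it, then the intrinsics apply), "rvec" (rotation vector, rad) and "tvec" (3), from world to camera coordinates, as OpenCV has them. Camera axes: x right, y down, z forward; pixel columns grow to the right and rows downward; lengths in m; the calibration is good to about 2 mm. A picture is of the moment at which its call begins. camera_model takes no time and is no camera call.
A pose or a line that the arm cannot do raises arm.PlanningError and nothing moves.
- arm.job_done(): hands the job in; it is judged then, once.
Readings, each from a call of its own:
- arm.read_t(): time.
- arm.read_joint_positions(): joint angles.
- arm.read_joint_vel(): joint speeds.
- arm.read_joint_torque(): joint torques, N m.
- arm.read_position(): TCP position.
- arm.read_ee_rot(): TCP orientation.
- arm.read_contact_force(): force on the tool from outside, world axes, zero at the start.
- arm.read_ft_torque(): the same for the moment, N m.
- arm.read_finger_gap(): opening from 0.0 (shut) to 1.0 (fully open).
- arm.read_grip_force(): force on a finger pad.
Only numpy, scipy, OpenCV 4.12 (cv2) and the standard library are available. Lean on these libraries where they do the work, as an engineer would, in place of code of your own. Each camera call takes 0.05 s, during which the arm holds its last target. There are 200 camera calls.

TASK

Set out the repair bench: pull every screwdriver out of the rack and lay them all flat inside the steel tray, and slide the board fixture along the bench, never lifting it, until it lies wholly on the flat cream pad, square with it (its long side along the pad's long side). Only when all that is done, switch the power supply on by pushing its toggle lever fully over. Leave the spool, the jar and the phone where they are.

Things in the scene. Friction and masses are not known exactly. Their poses are not given: they have to be found in the camera images.
- driver0: Screwdriver, 175 mm long, 80 g: black eight-sided handle 85 mm long, 25 mm across flats, steel shank 90 mm long, 7 mm thick. Origin at its blade end, on the axis (handle from 90 to 175 mm); z along the axis towards the butt; x, y normal to flats. Starts upright in a rack hole, handle up, its shoulder on the top plate. Three to five alike are present (absent: None).
- driver0_butt (a point): Butt end of the handle of driver0, 175 mm from its origin along +z.
- driver1: Screwdriver, 175 mm long, 80 g: black eight-sided handle 85 mm long, 25 mm across flats, steel shank 90 mm long, 7 mm thick. Origin at its blade end, on the axis (handle from 90 to 175 mm); z along the axis towards the butt; x, y normal to flats. Starts upright in a rack hole, handle up, its shoulder on the top plate. Three to five alike are present (absent: None).
- driver1_butt (a point): Butt end of the handle of driver1, 175 mm from its origin along +z.
- driver2: Screwdriver, 175 mm long, 80 g: black eight-sided handle 85 mm long, 25 mm across flats, steel shank 90 mm long, 7 mm thick. Origin at its blade end, on the axis (handle from 90 to 175 mm); z along the axis towards the butt; x, y normal to flats. Starts upright in a rack hole, handle up, its shoulder on the top plate. Three to five alike are present (absent: None).
- driver2_butt (a point): Butt end of the handle of driver2, 175 mm from its origin along +z.
- driver3: Screwdriver, 175 mm long, 80 g: black eight-sided handle 85 mm long, 25 mm across flats, steel shank 90 mm long, 7 mm thick. Origin at its blade end, on the axis (handle from 90 to 175 mm); z along the axis towards the butt; x, y normal to flats. Starts upright in a rack hole, handle up, its shoulder on the top plate. Three to five alike are present (absent: None).
- driver3_butt (a point): Butt end of the handle of driver3, 175 mm from its origin along +z.
- driver4: Screwdriver, 175 mm long, 80 g: black eight-sided handle 85 mm long, 25 mm across flats, steel shank 90 mm long, 7 mm thick. Origin at its blade end, on the axis (handle from 90 to 175 mm); z along the axis towards the butt; x, y normal to flats. Starts upright in a rack hole, handle up, its shoulder on the top plate. Three to five alike are present (absent: None).
- driver4_butt (a point): Butt end of the handle of driver4, 175 mm from its origin along +z.
- rack: Fixed aluminium screwdriver rack, 70 mm (x, 90 at the foot) by 276 mm (y), top plate 105 mm high with a row of five 14 mm through holes 58 mm apart along its y (the middle one at y = 0). Origin: centre of its underside; z up. Its row of holes runs roughly away from the robot; x points outwards, to the left side of the bench.
- tray: Fixed open steel tool tray, empty at first, 220 mm (x) by 226 mm (y), 28 mm high outside, walls and floor 4 mm thick. Origin: centre of its underside; z up.
- fixture: Loose board-repair fixture: aluminium block 90 mm (x) by 140 mm (y) by 30 mm high, a green circuit board and two dark clamp bars on top (38 mm to their top), 400 g. Origin: centre of its underside; z up. Too wide to grip; it slides on the bench.
- pad: Flat cream pad with a grey border marked on the bench mat, 120 mm (x) by 170 mm (y), about 1 mm high and no obstacle. Origin: its centre, at bench height; z up.
- toggle (a joint): Toggle lever of the power supply, rad: 0 = off, leaning to its -x side; 1.0 = fully on, leaning to +x. It stays where it is left.
- toggle_tip (a point): Centre of the round end of the toggle lever (about 80 mm long), which swings about a horizontal hinge along y in the block below.
- toggle_base: Fixed grey block that carries the toggle lever. Origin: centre of its underside; the lever is pushed along its +x to switch on. The blue power supply, 200 mm (x) by 200 mm (y) by 93 mm high, is fixed beside it, centred 160 mm to its -y side.
- spool: Bystander: metal solder spool, 60 mm across, 41 mm high, standing on end. Origin: centre of underside.
- jar: Bystander: closed amber jar, 50 mm across, 60 mm high. Origin: centre of underside.
- phone: Bystander: black phone lying flat, 145 by 70 by 9 mm. Origin: centre of underside.
There are look-alikes about, which are no part of the job. What is shaped like the driver3 but red is not meant. Leave any yellow look-alike of the driver4 alone.

How it is judged:
By the outcome, as a careful person would: the job done as asked, in the order asked, and still so for the second after the job is handed in, with the robot touching nothing.
Of driver0, driver1, driver2, driver3, driver4 only 3 to 5 are there at a start; the rules pass over those that are not, and their reading is None.
At some moment in a run one of fixture may be knocked a few centimetres aside while the robot is not near it.
Once in a run the grip may slacken for a moment while it holds something.
It also fails if it takes over 210 s, if anything falls off the work surface, if the arm or the gripper's body presses on something with over 40 N, if the wrist force passes 120 N, or if a joint passes its speed limit or range.

## Working session

There is one attempt and no reset: what is moved stays moved. The work goes in short steps, each a Python script; the robot and the scene stay as the last script left them, time stands still between calls to the robot, and variables do not carry over. Pictures are saved under pics/ and viewed, at most 14 in all, crops included, and the job is handed in when it is done.

```bash
ls; mkdir -p pics; cat > h.py <<'E'
from rig import arm
import numpy as np, cv2
from scipy.spatial.transform import Rotation as R
def save(n,f):
    im,d=arm.get_image(n); cv2.imwrite(f'pics/{f}.png',im[:,:,::-1]); np.savez(f'pics/{f}.npz',im=im,d=d); return im,d
def cam(n):
    m=arm.camera_model(n); f=192/np.tan(np.radians(m['vfov'])/2)
    return m,f,R.from_rotvec(np.ravel(m['rvec'])).as_matrix(),np.ravel(m['tvec'])
def rays(n,uv):
    m,f,Rm,t=cam(n); uv=np.asarray(uv,float).reshape(-1,2)
    d=(uv-[m['cx'],m['cy']])/f; s=d.copy()
    for _ in range(20): s=d/(1+m['k1']*(s**2).sum(1,keepdims=True))
    return s,Rm,t
def onplane(n,uv,z):
    s,Rm,t=rays(n,uv); w=np.c_[s,np.ones(len(s))]@Rm; c=-Rm.T@t
    return c+w*((z-c[2])/w[:,2:])
def pts(n,uv,dep):
    s,Rm,t=rays(n,uv); return (np.c_[s,np.ones(len(s))]*np.ravel(dep)[:,None]-t)@Rm
def cloud(n,d):
    v,u=np.mgrid[:384,:512]; return pts(n,np.c_[u.ravel(),v.ravel()],d).reshape(384,512,3)
def proj(n,P):
    m,f,Rm,t=cam(n); c=np.asarray(P).reshape(-1,3)@Rm.T+t; s=c[:,:2]/c[:,2:]
    return s*(1+m['k1']*(s**2).sum(1,keepdims=True))*f+[m['cx'],m['cy']]
E
python3 - <<'E'
from h import *
for n in ('top','side'):
    im,d=save(n,n+'0'); m,f,Rm,t=cam(n); print(n,m,-Rm.T@t,arm.read_t())
E
```

```text
pics
top {'vfov': 43.91243160990656, 'cx': 253.11776353339954, 'cy': 189.49933321463962, 'k1': 0.06083840484053912, 'rvec': array([ 2.16775301, -2.1628252 ,  0.14543611]), 'tvec': array([0.01344668, 0.5533359 , 1.65287636])} [0.3500562  0.03693731 1.70717837] 0.05
side {'vfov': 57.96474194768553, 'cx': 251.86342652097102, 'cy': 185.46893910630578, 'k1': 0.020132385402718694, 'rvec': array([ 0.17826669, -2.64235805,  1.56612471]), 'tvec': array([0.55796126, 0.15819439, 1.00752189])} [0.44815382 0.87477764 0.62078083] 0.1
```

View pics/top0.png

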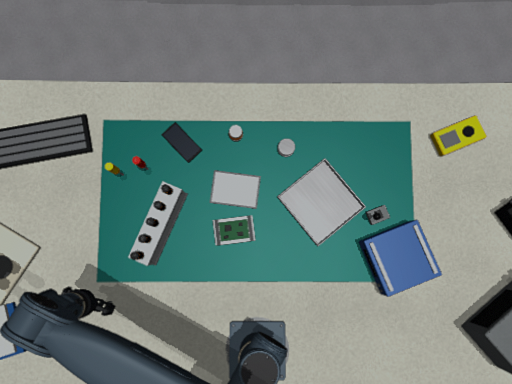

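View pics/side0.png

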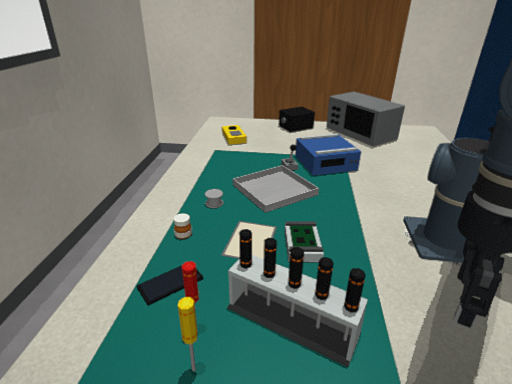

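```bash
cat > meas.py <<'E'
from h import *
def rect(n,mask,z,label):
    c=max(cv2.findContours(mask.astype(np.uint8),0,2)[0],key=cv2.contourArea)
    p=onplane(n,c.reshape(-1,2),z)[:,:2]
    (cx,cy),(w,h),a=cv2.minAreaRect((p*1000).astype(np.float32))
    if w>h: w,h,a=h,w,a-90   # a: direction of short side
    print(label,'c',round(cx/1e3,4),round(cy/1e3,4),'size',round(w),round(h),'short-side dir deg',round(a,1)); return cx/1e3,cy/1e3,np.radians(a)
def box(m,u0,v0,u1,v1):
    o=np.zeros_like(m); o[v0:v1,u0:u1]=m[v0:v1,u0:u1]; return o
def load(f): q=np.load(f'pics/{f}.npz'); return q['im'].astype(int),q['d']
def mat(im): return (im[...,1]-im[...,0]>30)&(abs(im[...,1]-im[...,2])<60)
E
python3 - <<'E'
from meas import *
im,d=load('top0'); C=cloud('top',d); z=C[...,2]
print('mat z',np.median(z[150:160,200:230]))
hsv=cv2.cvtColor(im.astype(np.uint8),cv2.COLOR_RGB2HSV)
notmat=~((hsv[...,0]>70)&(hsv[...,0]<95)&(hsv[...,1]>120))
rect('top',box(notmat,205,165,265,212),0.001,'pad')
rect('top',box((z>0.018),208,213,262,248),0.03,'fixture')
rect('top',box((z>0.012),272,155,368,250)&notmat,0.028,'tray')
rect('top',box((z>0.09)&(z<0.115),120,175,190,270),0.105,'rack')
m=box((z>0.15)&(z<0.22),120,175,190,270)
for c in cv2.findContours(m.astype(np.uint8),0,2)[0]:
    if cv2.contourArea(c)<8: continue
    o=np.zeros(m.shape,np.uint8); cv2.drawContours(o,[c],-1,1,-1); P=C[(o>0)&(z>.178)]
    print('driver',c.reshape(-1,2).mean(0).round(),P.mean(0).round(4),np.ptp(P,0).round(3))
m=box((z>0.05),355,195,395,228)
print('toggle top'); 
for v,u in np.argwhere(m): print(u,v,C[v,u].round(3), im[v,u])
rect('top',box((z>0.08),350,215,450,300),0.093,'psu')
rect('top',box((z>0.02)&(z<.055),355,200,395,227),0.04,'tbase')
E
python3 - <<'E'
from meas import *
im,d=load('side0')
cv2.imwrite('pics/cropA.png',cv2.resize(im[130:190,260:370].astype(np.uint8)[...,::-1],None,fx=7,fy=7,interpolation=2))
E
```

```text
mat z 0.0018220504955554263
pad c 0.559 0.0804 size 122 173 short-side dir deg -7.0
fixture c 0.411 0.0816 size 90 139 short-side dir deg 7.4
tray c 0.5123 -0.2268 size 222 225 short-side dir deg -51.1
rack c 0.4328 0.3442 size 74 275 short-side dir deg 66.8
driver [135. 256.] [0.3266 0.3832 0.215 ] [0.036 0.365 1.528]
driver [143. 238.] [0.3796 0.3665 0.1896] [0.025 0.024 0.016]
driver [150. 221.] [0.4312 0.3394 0.2158] [0.095 0.322 1.528]
driver [158. 205.] [0.483  0.3177 0.2151] [0.146 0.299 1.529]
driver [166. 189.] [0.5387 0.3001 0.19  ] [0.025 0.023 0.017]
toggle top
394 203 [0.35  0.037 1.707] [ 42 117 108]
386 206 [0.35  0.037 1.707] [ 49 113 105]
388 207 [0.35  0.037 1.707] [ 43 118 110]
390 209 [0.35  0.037 1.707] [ 43 117 109]
374 213 [ 0.466 -0.392  0.104] [55 57 57]
375 213 [ 0.466 -0.395  0.104] [14 15 15]
376 213 [ 0.466 -0.399  0.104] [12 11 11]
377 213 [ 0.466 -0.4    0.11 ] [22 23 24]
378 213 [ 0.467 -0.406  0.099] [24 24 25]
373 214 [ 0.463 -0.391  0.095] [65 68 68]
374 214 [ 0.463 -0.391  0.105] [21 21 22]
375 214 [ 0.463 -0.396  0.101] [6 9 7]
376 214 [ 0.462 -0.
[... 1013 characters left out ...]
6 26 27]
378 217 [ 0.452 -0.403  0.112] [15 14 16]
379 217 [ 0.453 -0.407  0.107] [6 7 8]
380 217 [ 0.453 -0.412  0.101] [25 26 27]
374 218 [ 0.449 -0.39   0.11 ] [19 20 20]
375 218 [ 0.45  -0.397  0.097] [3 1 5]
376 218 [ 0.449 -0.398  0.105] [5 3 5]
377 218 [ 0.449 -0.401  0.104] [8 8 9]
378 218 [ 0.449 -0.402  0.113] [12 12 14]
379 218 [ 0.449 -0.408  0.104] [24 25 26]
375 219 [ 0.446 -0.395  0.102] [33 35 35]
376 219 [ 0.446 -0.397  0.106] [19 21 21]
377 219 [ 0.446 -0.401  0.106] [27 29 29]
378 219 [ 0.446 -0.405  0.102] [53 54 55]
394 227 [ 0.421 -0.471  0.059] [ 6 22 37]
psu c 0.3184 -0.4825 size 201 202 short-side dir deg 21.9
tbase c 0.4663 -0.4214 size 49 70 short-side dir deg 21.8
```

View pics/cropA.png

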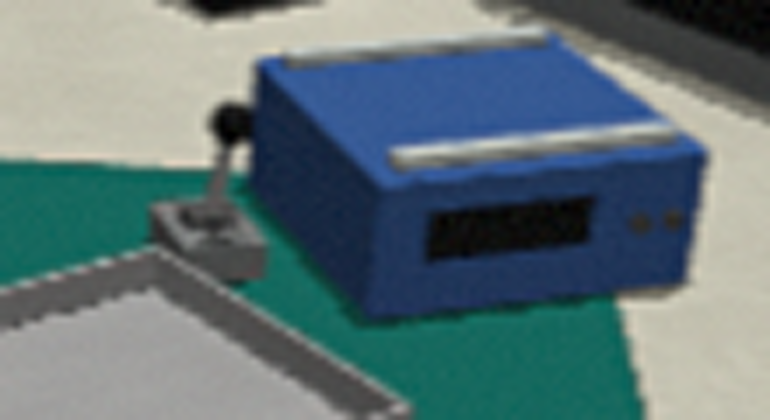

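```bash
cat > geo.py <<'E'
from h import *
RC=np.array([.4328,.3442]); r=np.array([.919,-.394]); hh=np.array([.394,.919])
TC=np.array([.5123,-.2268])
def u(deg): return np.array([np.cos(np.radians(deg)),np.sin(np.radians(deg))])
def rv(y,z):
    x=np.cross(y,z); return R.from_matrix(np.c_[x,y,z]).as_rotvec()
def grasp(k,sy=1,t=0,zg=.147,ext=.009,back=0):
    z=np.array([*(hh*np.cos(t)),-np.sin(t)]); y=np.array([*(r*sy),0.])
    p=np.array([*(RC+.058*k*r),zg])+z*(ext-back); return p,rv(y,z)
def place(bd,off,adeg,sg=1,zt=.009):
    # bd: butt direction sign along axis adeg; sg: tool x towards butt (+1) or blade (-1)
    a=u(adeg)*bd; b=u(adeg+90); xt=a*sg
    z=np.array([0,0,-1.]); x=np.array([*xt,0]); y=np.cross(z,x)
    return np.array([*(TC+a*.0425+b*off),zt]),rv(y,z)
E
python3 - <<'E'
from geo import *
f=lambda q: None if q is None else np.round(q,2)
for sy in (1,-1):
  for t in (0,.35):
    print('grasp',sy,t,[f(arm.solve_ik(*grasp(k,sy,t))) for k in (-2,0,2)],[arm.solve_ik(*grasp(k,sy,t,back=.1)) is not None for k in (-2,-1,0,1,2)])
for ad in (38.9,-51.1):
  for bd in (1,-1):
    for sg in (1,-1): print('place',ad,bd,sg,[f(arm.solve_ik(*place(bd,o,ad,sg))) for o in (-.072,.072)])
E
```

```text
grasp 1 0 [None, None, array([-0.12,  0.22, -0.96, -1.18,  1.29, -3.14])] [False, False, False, False, False]
grasp 1 0.35 [None, array([ 0.04, -0.6 , -1.09,  0.21,  1.01,  2.52]), array([-0.08, -0.21, -0.81,  0.25,  1.1 ,  2.35])] [False, False, True, True, True]
grasp -1 0 [None, None, array([-0.12,  0.22, -0.96, -1.18,  1.29,  0.  ])] [False, False, False, False, False]
grasp -1 0.35 [None, array([ 0.04, -0.6 , -1.09,  0.21,  1.01, -0.62]), array([-0.08, -0.21, -0.81,  0.25,  1.1 , -0.79])] [False, False, True, True, True]
place 38.9 1 1 [array([-0.51,  0.41,  0.08,  1.24,  0.  ,  1.95]), array([-0.41,  0.11, -0.28,  1.18,  0.  ,  2.05])]
place 38.9 1 -1 [array([-0.51,  0.41,  0.08,  1.24,  0.  , -1.19]), array([-0.41,  0.11, -0.28,  1.18,  0.  , -1.09])]
place 38.9 -1 1 [array([-0.64,  0.33, -0.03,  1.22,  0.  , -1.32]), array([-0.57, -0.  , -0.4 ,  1.17,  0.  , -1.25])]
place 38.9 -1 -1 [array([-0.64,  0.33, -0.03,  1.22,  0.  ,  1.82]), array([-0.57, -0.  , -0.4 ,  1.17,  0.  ,  1.89])]
place -51.1 1 1 [array([-0.68,  0.23, -0.14,  1.2 , -0.  , -2.93]), array([-0.45,  0.39,  0.05,  1.23, -0.  , -2.7 ])]
place -51.1 1 -1 [array([-0.68,  0.23, -0.14,  1.2 ,  0.  ,  0.21]), array([-0.45,  0.39,  0.05,  1.23,  0.  ,  0.44])]
place -51.1 -1 1 [array([-0.64,  0.04, -0.36,  1.17,  0.  ,  0.25]), array([-0.39,  0.21, -0.17,  1.19,  0.  ,  0.5 ])]
place -51.1 -1 -1 [array([-0.64,  0.04, -0.36,  1.17, -0.  , -2.89]), array([-0.39,  0.21, -0.17,  1.19, -0.  , -2.64])]
```

```bash
cat >> geo.py <<'E'
def grasp2(k,az,t,sy=1,zg=.147,ext=.009,back=0,up=0):
    d=u(az); z=np.array([*(d*np.cos(t)),-np.sin(t)]); y=np.array([d[1],-d[0],0])*sy
    return np.array([*(RC+.058*k*r),zg+up])+z*(ext-back), rv(y,z)
E
python3 - <<'E'
from geo import *
for zg in (.147,.165):
 for k in (-2,-1,0,1,2):
  res=[]
  for t in (0,.175,.26,.35,.44,.52,.61,.7,.79):
    ok=[az for az in range(30,100,6) if all(arm.solve_ik(*grasp2(k,az,t,zg=zg,back=b,up=up)) is not None for b,up in((0,0),(0,.1),(.06,0.)))]
    ok2=[az for az in range(30,100,6) if all(arm.solve_ik(*grasp2(k,az,t,zg=zg,back=b,up=up)) is not None for b,up in((0,0),(0,.1)))]
    res.append((t,ok,ok2))
  print(zg,k,*[x for x in res if x[2]],sep='\n  ')
E
```

```text
0.147
  -2
  (0.175, [84, 90, 96], [84, 90, 96])
  (0.26, [84, 90, 96], [84, 90, 96])
  (0.35, [78, 84, 90, 96], [78, 84, 90, 96])
  (0.44, [78, 84, 90, 96], [78, 84, 90, 96])
  (0.52, [78, 84, 90, 96], [72, 78, 84, 90, 96])
  (0.61, [72, 78, 84, 90, 96], [30, 66, 72, 78, 84, 90, 96])
  (0.7, [72, 78, 84, 90, 96], [30, 36, 42, 54, 60, 66, 72, 78, 84, 90, 96])
  (0.79, [30, 36, 60, 66, 72, 78, 84, 90, 96], [30, 36, 42, 48, 54, 60, 66, 72, 78, 84, 90, 96])
0.147
  -1
  (0.175, [78, 84, 90, 96], [78, 84, 90, 96])
  (0.26, [78, 84, 90, 96], [78, 84, 90, 96])
  (0.35, [72, 78, 84, 90, 96], [72, 78, 84, 90, 96])
  (0.44, [72, 78, 84, 90, 96], [66, 72, 78, 84, 90, 96])
  (0.52, [66, 72, 78, 84, 90, 96], [60, 66, 72, 78, 84, 90, 96])
  (0.61, [66, 72, 78, 84, 90, 96], [30, 36, 48, 54, 60, 66, 72, 78, 84, 90, 96])
  (0.7, [60, 66, 72, 78, 84, 90, 96], [30, 36, 42, 48, 54, 60, 66, 72, 78, 84, 90, 96])
  (0.79, [30, 36, 42, 48, 54, 60, 66, 72, 78, 84, 90, 96], [30, 36, 42, 48, 54, 60, 66, 72, 78, 84, 90, 96])
0.147
  0
  (0, [], [72, 78])
  (0.175, [72, 78, 84, 90, 96], [72, 78, 84, 90, 96])
  
[... 2152 characters left out ...]
 66, 72, 78, 84, 90, 96], [30, 36, 42, 48, 54, 60, 66, 72, 78, 84, 90, 96])
0.165
  -2
  (0.175, [84, 90, 96], [84, 90, 96])
  (0.26, [84, 90, 96], [84, 90, 96])
  (0.35, [78, 84, 90, 96], [78, 84, 90, 96])
  (0.44, [78, 84, 90, 96], [78, 84, 90, 96])
  (0.52, [78, 84, 90, 96], [72, 78, 84, 90, 96])
  (0.61, [72, 78, 84, 90, 96], [30, 66, 72, 78, 84, 90, 96])
  (0.7, [72, 78, 84, 90, 96], [30, 36, 42, 54, 60, 66, 72, 78, 84, 90, 96])
  (0.79, [30, 36, 60, 66, 72, 78, 84, 90, 96], [30, 36, 42, 48, 54, 60, 66, 72, 78, 84, 90, 96])Traceback (most recent call last):
  File "<stdin>", line 6, in <module>
  File "<stdin>", line 6, in <genexpr>
ValueError: time passes only in moves, steps and waits
```

```bash
cat >> geo.py <<'E'
T=.44; AZ={-2:80,-1:74,0:70,1:66,2:66}
def place2(bd,off,adeg,sg=-1,zt=.011,t=T):
    A=np.array([*(u(adeg)*bd),0]); dn=np.array([0,0,-1.]); b=u(adeg+90)
    z=dn*np.cos(t)-A*np.sin(t); y=np.cross(dn,A*sg)
    # TCP sits .010 beyond the axis along z
    g=TC+A[:2]*.0445+b*off-A[:2]*.010*np.sin(t)
    return np.array([*g,zt]),rv(y,z)
E
python3 - <<'E'
from geo import *
f=lambda q: None if q is None else np.round(q,2)
print('g',[f(arm.solve_ik(*grasp2(k,AZ[k],T,sy=-1))) for k in AZ])
for ad in (38.9,-51.1):
  for bd in (1,-1): print(ad,bd,[f(arm.solve_ik(*place2(bd,o,ad))) for o in (-.072,0,.072)],[arm.solve_ik(*place2(bd,o,ad,zt=.16)) is not None for o in (-.072,0,.072)])
E
```

```text
g [array([ 0.17, -0.72, -1.06,  0.6 ,  1.02, -0.86]), array([ 0.11, -0.65, -1.03,  0.51,  0.99, -0.8 ]), array([ 0.05, -0.53, -0.97,  0.44,  0.99, -0.79]), array([ 0.  , -0.42, -0.9 ,  0.37,  0.97, -0.76]), array([-0.05, -0.24, -0.77,  0.39,  1.  , -0.83])]
38.9 1 [array([-0.34,  0.69,  0.42,  1.54, -0.37, -0.97]), array([-0.28,  0.55,  0.21,  1.49, -0.36, -0.91]), array([-0.21,  0.43,  0.03,  1.47, -0.34, -0.84])] [True, True, True]
38.9 -1 [array([-0.87,  0.27, -0.16,  1.13,  0.44,  1.6 ]), array([-0.86,  0.09, -0.36,  1.1 ,  0.44,  1.6 ]), array([-0.86, -0.09, -0.55,  1.1 ,  0.44,  1.61])] [True, True, True]
-51.1 1 [array([-0.72,  0.71,  0.42,  1.72,  0.07,  0.16]), array([-0.62,  0.77,  0.52,  1.75,  0.11,  0.25]), array([-0.53,  0.86,  0.66,  1.78,  0.15,  0.33])] [True, True, True]
-51.1 -1 [array([-0.55, -0.4 , -0.81,  0.74, -0.14, -2.83]), array([-0.38, -0.26, -0.71,  0.73, -0.21, -2.68]), array([-0.25, -0.11, -0.58,  0.74, -0.26, -2.54])] [True, True, True]
```

```bash
cat > drv.py <<'E'
from geo import *
def pick(k,back=.06):
    arm.grip(.47)
    az=AZ[k]; g=lambda **a: grasp2(k,az,T,sy=-1,ext=.010,**a)
    arm.movep(*g(back=back,up=.10)); arm.movel(g(back=back)[0],v=.2)
    hit=arm.movel(g()[0],v=.1,guard=12)
    arm.grip(0); gap=arm.read_finger_gap()
    print('pick',k,'hit',hit,'gap',round(gap,3),'F',arm.read_grip_force(),'t',arm.read_t())
    arm.movel(g(up=.115)[0],v=.15); arm.movel(g(up=.125,back=back)[0],v=.2)
    print(' lifted gap',round(arm.read_finger_gap(),3)); return arm.read_finger_gap()
def lay(bd,off):
    q=lambda z: place2(bd,off,38.9,zt=z)
    arm.movep(*q(.17)); arm.wait(.2); print(' over gap',round(arm.read_finger_gap(),3))
def down(bd,off,zt=.011):
    q=lambda z: place2(bd,off,38.9,zt=z)
    arm.movel(q(.04)[0],v=.2); hit=arm.movel(q(zt)[0],v=.06,guard=8)
    print(' down',hit,arm.read_position().round(4) if hasattr(arm.read_position(),'round') else arm.read_position(), arm.read_t())
    arm.grip(.42); arm.wait(.2); arm.movel(q(.17)[0],v=.2)
E
python3 - <<'E'
from drv import *
p=np.array(arm.read_position()); arm.movel(p+[0,0,.12],v=.25)
pick(-2); save('side','s1'); lay(1,.072); save('side','s2'); print(arm.read_t())
E
python3 -c "
import cv2,numpy as np
cv2.imwrite('pics/s12.png',np.hstack([cv2.imread('pics/s1.png')[100:,60:460],cv2.imread('pics/s2.png')[100:,60:460]]))"
```

```text
pick -2 hit False gap 0.289 F 58.15481151512358 t 5.1667
 lifted gap 0.289
 over gap 0.291
8.7417
```

View pics/s12.png

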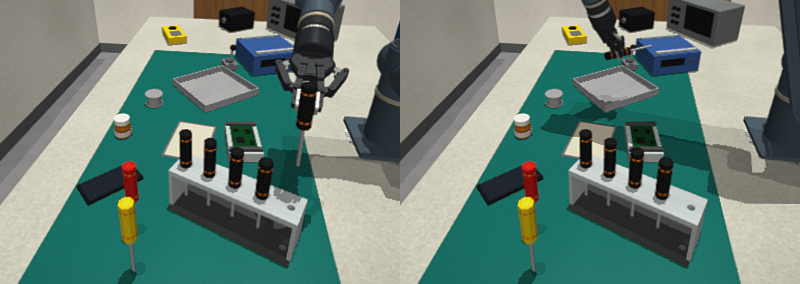

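```bash
python3 - <<'E'
from drv import *
print(arm.read_position(),proj('side',arm.read_position()))
im,d=save('side','s3')
cv2.imwrite('pics/c3.png',cv2.resize(im[90:230,180:360,::-1],None,fx=4,fy=4))
E
```

```text
[ 0.49838073 -0.14523073  0.17049919] [[278.0490036 156.2225153]]
```

View pics/c3.png

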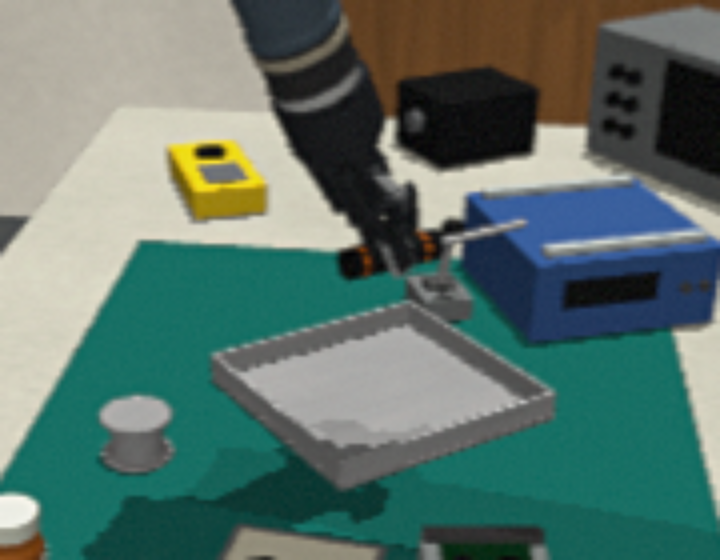

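```bash
python3 - <<'E'
from drv import *
down(1,.072)
if pick(-1)>.2:
    lay(-1,.036); down(-1,.036)
im,d=save('top','t4'); s,_=save('side','s4'); print(arm.read_t())
cv2.imwrite('pics/c4.png',np.hstack([cv2.resize(im[150:260,265:400,::-1],(400,326)),cv2.resize(s[150:220,220:340,::-1],(400,326))]))
E
```

```text
down False [ 0.498  -0.1455  0.0107] 10.225
pick -1 hit False gap 0.285 F 58.077523259389636 t 15.275
 lifted gap 0.284
 over gap 0.281
 down False [ 0.4582 -0.2238  0.0106] 20.6
22.1167
```

View pics/c4.png

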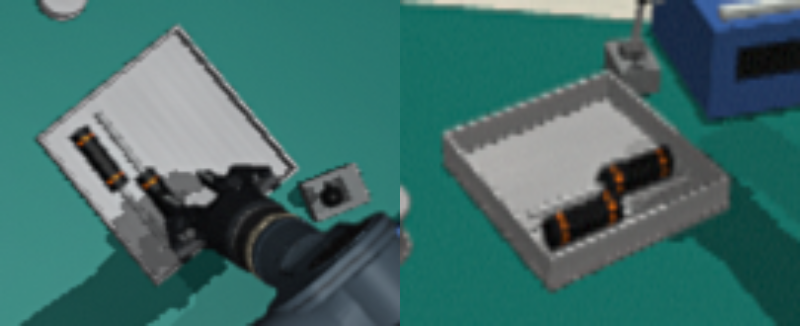

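```bash
python3 - <<'E'
from drv import *
for k,bd,off in ((0,1,0),(1,-1,-.036),(2,1,-.072)):
    if pick(k)<.2: print('MISS'); break
    lay(bd,off); 
    if arm.read_finger_gap()<.2: print('LOST'); break
    down(bd,off)
arm.movep([.33,0.08,.3],rv(np.array([-.122,-.9925,0])*-1,np.array([0,0,-1.])))
im,d=save('top','t5'); s,_=save('side','s5'); print(arm.read_t())
cv2.imwrite('pics/c5.png',np.hstack([im[100:300,90:420,::-1],s[100:300,160:490,::-1]]))
E
```

```text
pick 0 hit False gap 0.277 F 58.49964488006876 t 26.275
 lifted gap 0.279
 over gap 0.277
 down False [ 0.5433 -0.2015  0.0106] 31.1667
pick 1 hit False gap 0.284 F 58.1654730217997 t 36.225
 lifted gap 0.28
 over gap 0.283
 down False [ 0.5034 -0.2798  0.0106] 41.45
pick 2 hit False gap 0.276 F 59.637385876849294 t 47.025
 lifted gap 0.274
 over gap 0.276
 down False [ 0.5885 -0.2575  0.0105] 51.9083
55.0583
```

View pics/c5.png

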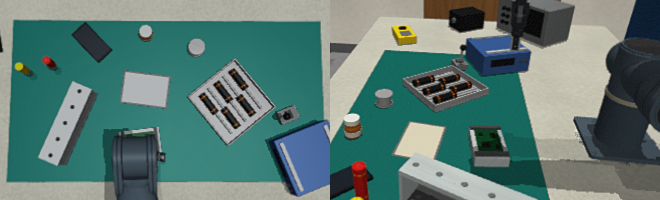

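```bash
cat > fix.py <<'E'
from meas import *
from geo import rv,u
PC=np.array([.559,.0804]); PA=-7.0; px=u(PA); py=u(PA+90); DN=np.array([0,0,-1.])
def look(f):
    arm.movep([.28,.38,.33],rv(np.array([*py,0]),DN))
    im,d=save('top',f); z=cloud('top',d)[...,2]
    m=box((z>0.018)&(z<.06),195,150,290,262)
    x,y,a=rect('top',m,.03,'fixture')
    e=np.array([x,y])-PC; print('err along pad x,y mm',(e@px*1e3).round(1),(e@py*1e3).round(1),'dth',round(np.degrees(a)-PA,1),'t',arm.read_t()); return e@px,e@py,np.degrees(a)-PA
def W(a,b,z): return np.array([*(PC+px*a+py*b),z])
def push(dirn,p0,p1,op,z=.003):
    # dirn 'x': tool y along py ; 'y': tool y along px. p0,p1 pad coords of TCP
    o=rv(np.array([*(py if dirn=='x' else px),0]),DN)
    if arm.solve_ik(W(*p0,.2),o) is None: o=rv(-np.array([*(py if dirn=='x' else px),0]),DN)
    arm.grip(op); arm.movep(W(*p0,.15),o); 
    h1=arm.movel(W(*p0,z),v=.15,guard=10); 
    if h1: print('touch on descent',arm.read_position()); arm.movel(W(*p0,.15)); return
    print('push stop',arm.movel(W(*p1,z),v=.06,guard=25),arm.read_contact_force())
    b=np.array(p1)+ (np.array(p0)-p1)/np.linalg.norm(np.array(p0)-p1)*.015
    arm.movel(W(*b,z),v=.1); arm.movel(W(*b,.15),v=.25)
E
python3 - <<'E'
from fix import *
ex,ey,_=look('t6')
push('x',(ex-.045-.011-.045,ey),(-.045-.011-.003,ey),.9)
look('t7')
E
```

```text
fixture c 0.3699 0.0946 size 89 139 short-side dir deg 7.1
err along pad x,y mm -189.4 -8.9 dth 14.1 t 56.275
push stop False [-2.10111816 -0.14053306 -0.45148563]
fixture c 0.5547 0.0615 size 91 140 short-side dir deg -7.0
err along pad x,y mm -2.0 -19.2 dth 0.0 t 65.725
```

```bash
python3 - <<'E'
from fix import *
push('y',(-.002,-.0192-.07-.011-.03),(-.002,-.081),.5)
look('t8'); s,_=save('side','s8'); q=cv2.imread('pics/t8.png')
m=load('t8')[0]
cv2.imwrite('pics/c8.png',np.hstack([cv2.resize(q[150:260,200:360],(436,300)),cv2.resize(s[200:290,200:340,::-1],(364,300))]))
E
```

```text
push stop False [-0.41669221 -0.61994257 -0.18380126]
fixture c 0.5572 0.0808 size 91 140 short-side dir deg -7.0
err along pad x,y mm -1.8 0.2 dth -0.0 t 73.1083
```

View pics/c8.png

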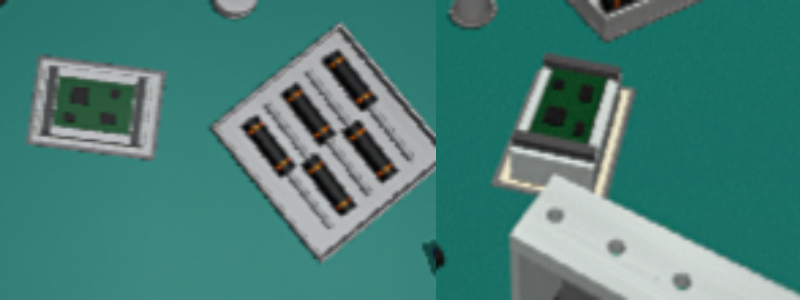

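```bash
cat > tog.py <<'E'
from fix import *
B=np.array([.4663,-.4214]); xb=np.array([.382,-.924]); yb=np.array([.924,.382])
def ball(f):
    im,d=load(f); m=box((im.max(2)<45),362,200,394,226) 
    C=cloud('top',d); m&=(C[...,2]>.07)&(C[...,2]<.14)
    uv=np.argwhere(m)[:,::-1].mean(0); p=onplane('top',uv,.100)[0,:2]
    print('ball',uv.round(1),p.round(4),'top z',C[...,2][m].max().round(3),'rel base x,y',((p-B)@xb).round(4),((p-B)@yb).round(4),m.sum()); return p
E
python3 - <<'E'
from tog import *
p=ball('t8'); l=(p-B)@yb
o=rv(np.array([*xb,0]),DN); P=lambda a,z: np.array([*(B+xb*a+yb*l),z])
if arm.solve_ik(P(-.09,.2),o) is None: o=rv(-np.array([*xb,0]),DN)
arm.grip(0); arm.movep(P(-.085,.2),o); arm.movel(P(-.085,.08),v=.2,guard=10)
print('stop',arm.movel(P(.035,.08),v=.05,guard=30)); p=np.array(arm.read_position()); print(p,((p[:2]-B)@xb),arm.read_contact_force())
E
```

```text
ball [376.5 215.9] [ 0.4567 -0.4008] top z 0.117 rel base x,y -0.0227 -0.001 42
stop True
[ 0.47197604 -0.43809296  0.07872398] 0.017592542222463124 [-0.33838072  1.97138033  1.22125101]
```

```bash
python3 - <<'E'
from tog import *
p=np.array(arm.read_position()); q=p-np.array([*xb,0])*.03
arm.movel(q,v=.1); arm.movel(q+[0,0,.15],v=.25); 
look('t9'); ball('t9'); s,_=save('side','s9'); t=load('t9')[0].astype(np.uint8)
cv2.imwrite('pics/c9.png',np.hstack([cv2.resize(t[150:250,200:400,::-1],(500,300)),cv2.resize(s[130:190,260:320,::-1],(300,300))]))
E
```

```text
fixture c 0.5575 0.0808 size 90 140 short-side dir deg -7.0
err along pad x,y mm -1.6 0.2 dth 0.0 t 83.225
ball [392.2 208.8] [ 0.481  -0.4545] top z 0.109 rel base x,y 0.0362 0.001 14
```

View pics/c9.png

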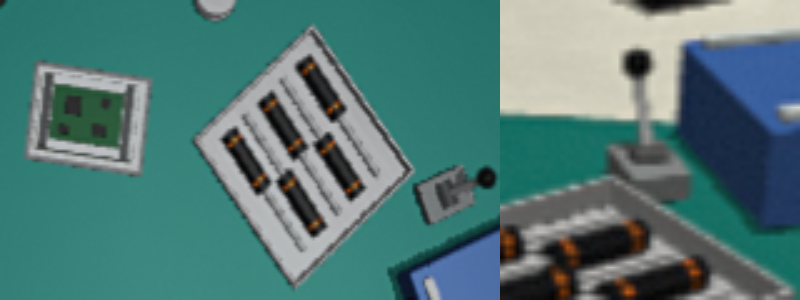

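```bash
python3 - <<'E'
from tog import *
def two(tf,sf):
    t,d=load(tf); s,_=load(sf)
    mt=box(t.max(2)<45,362,200,402,226)&(cloud('top',d)[...,2]>.06); a=np.argwhere(mt)[:,::-1].mean(0)
    ms=box(s.max(2)<45,280,136,300,156); b=np.argwhere(ms)[:,::-1].mean(0)
    L=[]
    for n,p in (('top',a),('side',b)):
        w,Rm,tt=rays(n,p); v=np.r_[w[0],1]@Rm; L.append((-Rm.T@tt,v/np.linalg.norm(v)))
    (c1,v1),(c2,v2)=L; k=np.linalg.lstsq(np.c_[v1,-v2],c2-c1,rcond=None)[0]
    P,Q=c1+v1*k[0],c2+v2*k[1]; P=(P+Q)/2; print(tf,a.round(1),b.round(1),P.round(4),'miss',np.linalg.norm(c1+v1*k[0]-Q).round(4),'rel',((P[:2]-B)@xb).round(4),((P[:2]-B)@yb).round(4))
two('t4','s5'); two('t9','s9')
l=0; o=rv(np.array([*xb,0]),DN); P=lambda a,z: np.array([*(B+xb*a),z])
if arm.solve_ik(P(-.09,.2),o) is None: o=rv(-np.array([*xb,0]),DN)
arm.grip(0); arm.movep(P(-.03,.2),o); arm.movel(P(-.03,.08),v=.2,guard=10)
print('stop',arm.movel(P(.045,.08),v=.04,guard=50)); p=np.array(arm.read_position()); print(p,((p[:2]-B)@xb),arm.read_contact_force())
q=p-np.array([*xb,0])*.03
arm.movel(q,v=.1); arm.movel(q+[0,0,.15],v=.25); look('t10'); save('side','s10'); two('t10','s10')
E
```

```text
t4 [378.8 218.7] [292.9 147.4] [ 0.451  -0.41    0.0949] miss 0.0068 rel -0.0164 -0.0098
t9 [394.  208.9] [287.  142.5] [ 0.4805 -0.4625  0.0938] miss 0.0012 rel 0.0434 -0.0026
stop True
[ 0.47292849 -0.43752616  0.07900605] 0.01743265354022806 [-1.36510154  3.01317617  2.70694093]
fixture c 0.5572 0.0808 size 91 140 short-side dir deg -7.0
err along pad x,y mm -1.8 0.2 dth -0.0 t 92.725
t10 [394.  208.9] [287.  142.5] [ 0.4805 -0.4625  0.0938] miss 0.0012 rel 0.0434 -0.0026
```

```bash
python3 - <<'E'
from rig import arm
print(arm.job_done())
E
```

```text
the job is handed in; nothing more can be done
None
```

I've handed the job in with everything done: all five black screwdrivers lie flat in the tray, the fixture sits square on the pad about 2 mm off centre, and the toggle went over last, up against its stop; I never touched the spool, jar, phone or look-alikes.

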